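Get the wax tin out from behind the finishes

TASK

I need the flat yellow wax tin, which is hemmed in by the three tall containers in the plywood finishing tray. Stand all three containers together on the black rubber mat out of the way, lay the tin flat, lid up, in the shallow steel tray, and then put each container back upright on the very spot it came from. Set everything down gently, keep the containers upright, and leave the sanding block, the candlestick and the gouge where they are.

Things in the scene. Friction and masses are not known exactly. Their poses are not given: they have to be found in the camera images.
- oil_mid (a point): Amber glass oil bottle with white label and black cap, loose, upright, 125 mm tall, 0.17 to 0.34 kg. Round body 54 mm across up to 74 mm, shoulder narrowing to a 27 mm neck at 92 mm, cap 32 mm across from 98 mm to the top. Lift it by the cap, from above. Its point is on the axis, half-way up; z points up along the axis (cap's top 62.5 mm above the point).
- sealer_mid (a point): White plastic sealer bottle with orange label and red cap, loose, upright, 135 mm tall, 0.15 to 0.31 kg. Round body 52 mm across up to 85 mm, shoulder narrowing to a 30 mm neck at 100 mm, cap 34 mm across from 107 mm to the top. Lift it by the cap, from above. Its point is on the axis, half-way up; z points up along the axis (cap's top 67.5 mm above the point).
- spray_mid (a point): Blue spray can with a white band and a fixed grey cap, loose, upright, 134 mm tall, 0.13 to 0.25 kg. Round body 50 mm across up to 96 mm, cap 47 mm across from 101 mm to the top. Lift it by the cap, from above. Its point is on the axis, half-way up; z points up along the axis (cap's top 67 mm above the point).
- tin_mid (a point): Flat round yellow wax tin with a red ring on its lid, loose, 56 mm across (lid 57 mm) and 32 mm tall, about 0.09 kg; it stands lid up against the back of the plywood tray, about 6 mm from each of the three tall containers around it. Its point is on the axis, half-way up (16 mm); z points up, out of the lid.
- crate: Plywood finishing tray, fixed, open on top, outside 172 mm (x) by 236 mm (y) by 40 mm high, walls and floor 8 mm thick. Origin at the centre of its underside; x points to its back (away from the robot), y along its length, z up. In its frame the three tall containers stand at about (30, 60), (30, -60) and (-30, 0) mm, which in which place differs from start to start, and the tin at (32, 0) mm; round stains on the floor mark the containers' places.
- mat: Black rubber bench mat, fixed, 280 mm (x) by 130 mm (y), 4 mm thick: the clear side area. Origin at the centre of its underside; x along its length, z up. It lies to one side of the plywood tray, left or right.
- tray: Shallow steel tray, fixed, empty, outside 190 mm (x) by 160 mm (y), rim 18 mm high (a rounded bead reaches 20 mm), walls and floor 3 mm thick: where the wax tin goes. Origin at the centre of its underside, z up. It lies on the other side from the mat.
- block: Cork sanding block with red abrasive underneath, loose, 36 by 60 by 24 mm high, lying in the front (-x, +y) corner of the plywood tray; not to be moved. Origin at the centre of its underside.
- candlestick: Small turned candlestick of pale wood, loose, standing on the bench beyond the plywood tray, 104 mm tall, foot 72 mm across; not to be moved. Origin at the centre of its underside.
- gouge: Woodturning gouge, loose, about 440 mm long, wooden handle 29 mm thick and steel blade, lying on the bench beyond the plywood tray; not to be moved. Origin under its middle; x points from handle to blade.

How it is judged (in metres and radians):
On the way, in this order (a step that is already met when the one before it is completed fails the run):
1. all three containers stand upright and released on the rubber mat together (x of oil_mid in the frame of mat between -0.125 and 0.125 m and y of oil_mid in the frame of mat between -0.05 and 0.05 m and z of oil_mid in the frame of mat between 0.0585 and 0.0725 m and angle between each of oil_mid, sealer_mid, spray_mid's own z axis and vertical below 0.12 rad and contact force between the fingers and oil below 0.1 N and linear speed of each of oil, sealer, spray below 0.02 m/s and angular speed of each of oil, sealer, spray below 0.2 rad/s and x of sealer_mid in the frame of mat between -0.125 and 0.125 m and y of sealer_mid in the frame of mat between -0.05 and 0.05 m and z of sealer_mid in the frame of mat between 0.0635 and 0.0775 m and contact force between the fingers and sealer below 0.1 N and x of spray_mid in the frame of mat between -0.125 and 0.125 m and y of spray_mid in the frame of mat between -0.05 and 0.05 m and z of spray_mid in the frame of mat between 0.063 and 0.077 m and contact force between the fingers and spray below 0.1 N), for 0.2 s.
2. the wax tin lies flat, lid up and released, in the steel tray (x of tin_mid in the frame of tray between -0.066 and 0.066 m and y of tin_mid in the frame of tray between -0.051 and 0.051 m and z of tin_mid in the frame of tray between 0.013 and 0.026 m and angle between tin_mid's own z axis and vertical below 0.12 rad and contact force between the fingers and tin below 0.1 N and linear speed of tin below 0.02 m/s and angular speed of tin below 0.2 rad/s), for 0.2 s.
At the end, for the whole second after the job is handed in: Each of the three containers stands upright (within 0.1 rad) and at rest within 15 mm of where it stood at the start, and the wax tin lies flat, lid up, released and at rest on the floor of the steel tray (all of step 2 and distance of each of oil_mid, sealer_mid, spray_mid from where it was at the start of the episode below 0.015 m and angle between each of oil_mid, sealer_mid, spray_mid's own z axis and vertical below 0.1 rad and linear speed of each of oil, sealer, spray below 0.02 m/s and angular speed of each of oil, sealer, spray below 0.2 rad/s); the robot touches nothing.
It fails at once if a container or the tin is knocked or tipped over (angle between any of oil_mid, sealer_mid, spray_mid, tin_mid's own z axis and vertical above 0.7 rad).
It fails at once if a container or the tin is dropped from a height or flung, not set down ((contact force between the fingers and oil below 0.02 N and linear speed of oil above 0.6 m/s) or (contact force between the fingers and sealer below 0.02 N and linear speed of sealer above 0.6 m/s) or (contact force between the fingers and spray below 0.02 N and linear speed of spray above 0.6 m/s) or (contact force between the fingers and tin below 0.02 N and linear speed of tin above 0.6 m/s)).
It fails at once if the sanding block is pushed away from its place (distance of block from where it was at the start of the episode above 0.025 m).
It fails at once if the candlestick is pushed away from its place (distance of candlestick from where it was at the start of the episode above 0.025 m).
It fails at once if the gouge is pushed away from its place (distance of gouge from where it was at the start of the episode above 0.025 m).
It also fails if it takes over 128 s, if anything falls off the work surface, if the arm or the gripper's body presses on something with over 40 N, if the wrist force passes 120 N, or if a joint passes its speed limit or range.

ROBOT

A 6-joint arm with a two-finger parallel gripper is mounted at the origin on the work surface. World frame = base frame: x ahead of the robot, y to its left, z up, the work surface at z = 0. Lengths are in m, angles in degrees, forces in N, time in s.
With the tool pointing down it reaches from about 0.35 to 0.875 m from the base axis. Payload 4.2 kg.
Tool frame: the origin (TCP) lies midway between the tips of the shut fingers; the grasp point (between the pads) lies 19 mm behind it; y points along the fingers, z is the direction in which the jaws open and shut, and the axes are right-handed (so a half turn about y gives the same grasp; the last joint's range is limited). The gripper opens to 85 mm and grips with 20 to 120 N. Pads are 22 mm wide; open, the fingers measure 114 mm over their backs; the gripper's body (76 mm by 85 mm) begins 54 mm behind the grasp point. The pads swing forward as they close: fully open they stand 13 mm farther back than shut.
Start: joints at [-51.475, 22.042, 0.453, 0, -68.411, -14.817], TCP at [0.251, -0.572, 0.231] pointing down, gripper open.
Joint ranges: [-179.83, 179.83], [-69.29, 118.12], [-61.27, 80.66], [-181.25, 117.63], [-171.15, -9.14], [-177.46, 177.46]. Speed limits (degrees/s): [159.86, 159.86, 180, 180, 180, 180].

INTERFACE

Orientations are given as [roll, pitch, yaw] about the fixed x, y, z axes, in that order (R = Rz(yaw) Ry(pitch) Rx(roll)).
In Python, from cell import telemetry, optics, ctrl gives the robot as it stands.
- The arm moves only by the tool step_arm, never from a script. Its argument "targets" is a list of rows, each a list of 7 numbers: the shift along the tool's x, y, z in m, then the turn, a rotation vector about the tool's x, y, z in degrees, then the opening, from 0 (shut) to 1 (fully open). In form: [[tx, ty, tz, wx, wy, wz, claw], ...]. A call has exactly 10 rows; each row shifts and turns the pose as measured when the row begins, along the tool's axes as they then stand; what a row does not reach is not made up. A row lasts 1/12 s, in which the tool goes at most 41.7 mm and 7.16 degrees, less where a joint would pass 70% of its speed; a pose out of reach is approached as far as the arm can. A call with a gripper value outside its range is refused whole. The fingers move at their own pace and stop on an object; "grip_force" is the grip in N (left out, the last holds). Time passes only in rows, so rows that do not move let the fingers close, or fill a call up. It gives the time, the measured TCP pose, the force and the opening at its end, in the units of the state.
- telemetry.get_obs(): the state, without advancing time (a new reading comes with each control period).
- optics.read_camera(name): name is "side" or "top"; returns a dict with "color" (384x512x3 uint8, red, green, blue), "K" (3x3 intrinsics, pixels), "pose" (4x4, takes a point from camera to world coordinates). Camera axes: x right, y up, looking along -z (the intrinsics and any distortion apply to the point x, -y, -z); pixel columns grow to the right and rows downward; lengths in m; the calibration is good to about 2 mm. A picture is of the moment at which its call begins. There is no depth.
- ctrl.job_done(): hands the job in, once; it reports no verdict.
The state is a dict: "t": time; "qpos": joint angles; "dq": joint speeds; "tau": joint torques, N m; "tcp_pos": TCP position; "orientation": TCP orientation; "wrist_force": force on the tool from outside, world axes, zero at the start; "wrist_torque": the same for the moment, N m; "width": finger opening in m.
Only numpy, scipy, OpenCV 4.12 (cv2) and the standard library are available. Lean on these libraries where they do the work, as an engineer would, in place of code of your own. Each camera call takes 0.05 s, during which the arm holds its last target. There are 200 camera calls.

## Working session

There is one attempt and no reset: what is moved stays moved. The work goes in short steps, Python scripts to look and compute and a tool call to move; the robot and the scene stay as the last step left them, time stands still between calls to the robot, and variables do not carry over. Pictures are saved under pics/ and viewed, about 12 in all and at most 16, crops included, and the job is handed in when it is done.

Besides the shell and the picture viewer there is one more tool, called after ">>>" as a command line: name --pt "numbers of a row" for each row, then --argument value for the rest. step_arm: Moves the arm, as the interface text tells. Its arguments: {"type":"object","properties":{"targets":{"type":"array"},"grip_force":{"type":"number"}},"required":["targets"]}

```bash
mkdir -p pics; ls
python3 - <<'E'
from cell import telemetry, optics, ctrl
import cv2, numpy as np
print(telemetry.get_obs())
for n in("side","top"):
    r=optics.read_camera(n); cv2.imwrite(f"pics/{n}0.png",cv2.cvtColor(r["color"],cv2.COLOR_RGB2BGR))
    print(n,{k:(v.tolist() if k!='color' else 0) if hasattr(v,'tolist') else v for k,v in r.items()})
E
```

```text
pics
{'t': 0.0, 'qpos': array([-5.14730215e+01,  2.20907637e+01,  3.79356928e-01, -2.94584150e-02,
       -6.84101595e+01, -1.48177837e+01]), 'dq': array([-0.07583074,  0.00092138,  0.00288551, -0.05613242,  0.07479136,
       -0.01735315]), 'tau': array([-8.92203661e-04, -3.92291200e+01,  1.88397825e+01,  4.18615893e+00,
       -4.56692316e-03, -4.51686390e-06]), 'tcp_pos': array([ 0.25110687, -0.5717001 ,  0.23021745]), 'orientation': array([-8.98754746e+01,  4.63227148e-03,  2.36983313e+01]), 'wrist_force': array([-0.34462925,  0.63354458,  0.01625752]), 'wrist_torque': array([ 0.02010129, -0.02057851, -0.04571148]), 'width': 0.08515799727839389}
side {'color': 0, 'K': [[437.30604320898414, 0.0, 260.41047774423026], [0.0, 437.30604320898414, 193.6305420449833], [0.0, 0.0, 1.0]], 'pose': [[-0.9996847170746307, -0.0015538423330758297, -0.025060966091099684, 0.5874327089975963], [-0.018013984534443608, -0.6509135519797218, 0.7589381030165336, 0.8054328228989343], [-0.01749179260705241, 0.7591502706468237, 0.6506803391591341, 0.7651678744854187], [0.0, 0.0, 0.0, 1.0]]}
top {'color': 0, 'K': [[359.19572804906454, 0.0, 254.84457142003643], [0.0, 359.19572804906454, 187.98538170412888], [0.0, 0.0, 1.0]], 'pose': [[-0.007303856056217383, 0.9848424477509506, -0.17329745178341716, 0.45827949341440777], [-0.9999443975364286, -0.008511350815518773, -0.006225651998298597, 0.0007922166169855784], [-0.007606281760414096, 0.17324234475211564, 0.9848498537658268, 1.0464838287563991], [0.0, 0.0, 0.0, 1.0]]}
```

View pics/top0.png

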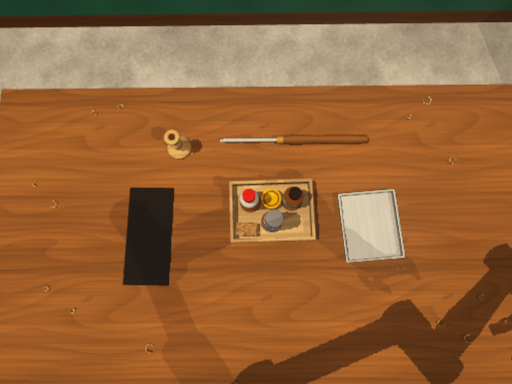

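View pics/side0.png

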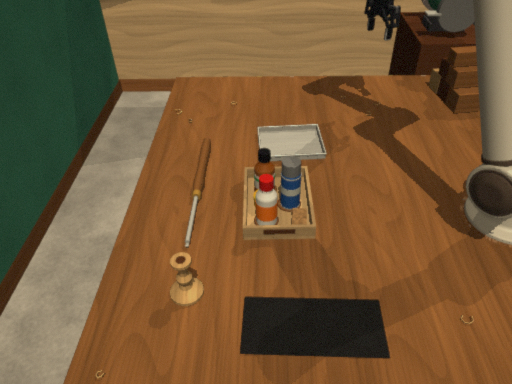

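The top view has +x up and +y left. The mat is on the left at (149,236) and the steel tray on the right at (371,225). In the plywood tray, the sealer's red cap is at (249,196), the oil cap at (294,193), the spray cap at (273,219) and the tin at (272,199). I'll measure these next.

```bash
cat > h.py <<'E'
import numpy as np, cv2
from cell import telemetry, optics, ctrl
def cam(n,save=None,crop=None,s=1):
    r=optics.read_camera(n)
    if save:
        im=cv2.cvtColor(r["color"],cv2.COLOR_RGB2BGR)
        if crop: u0,v0,u1,v1=crop; im=im[v0:v1,u0:u1]
        cv2.imwrite(save,cv2.resize(im,None,fx=s,fy=s,interpolation=cv2.INTER_CUBIC))
    return r
def ray(r,u,v):
    K=r["K"];d=np.array([(u-K[0,2])/K[0,0],-(v-K[1,2])/K[1,1],-1.]);P=r["pose"]
    return P[:3,3],P[:3,:3]@d
def onz(r,u,v,z):
    o,d=ray(r,u,v);return o+d*(z-o[2])/d[2]
def proj(r,p):
    P=r["pose"];c=P[:3,:3].T@(np.asarray(p)-P[:3,3]);K=r["K"]
    return np.array([K[0,2]+K[0,0]*c[0]/-c[2],K[1,2]+K[1,1]*c[1]/c[2]])
def blobs(r,lo,hi,box,amin=15,hsv=True):
    im=cv2.cvtColor(r["color"],cv2.COLOR_RGB2HSV) if hsv else r["color"]
    m=cv2.inRange(im,np.array(lo),np.array(hi));k=np.zeros_like(m);u0,v0,u1,v1=box;k[v0:v1,u0:u1]=m[v0:v1,u0:u1]
    n,l,st,ce=cv2.connectedComponentsWithStats(k)
    return [(st[i].tolist(),ce[i].round(1).tolist(),cv2.minAreaRect(np.argwhere(l==i)[:,::-1].astype(np.float32))) for i in range(1,n) if st[i][4]>=amin]
E
python3 - <<'E'
from h import *
t=cam("top","pics/t1.png",(225,170,325,250),8); s=cam("side","pics/s1.png",(235,110,335,250),4.2)
def show(n,r,b,z):
    for st,ce,ra in b:
        print(n,st,ce,onz(r,*ce,z).round(4)[:2],np.round(ra[1],1),round(ra[2],1),[onz(r,*p,z).round(3)[:2].tolist() for p in cv2.boxPoints(ra)])
show("mat",t,blobs(t,(0,0,0),(180,255,40),(110,175,190,300),500),.004)
show("mat s",s,blobs(s,(0,0,0),(180,255,40),(230,280,400,365),500),.004)
show("tray",t,blobs(t,(0,0,120),(180,60,255),(325,175,420,275),500),.018)
show("red",t,blobs(t,(0,180,120),(4,255,255),(235,180,265,215)),.143)
show("red s",s,blobs(s,(0,180,120),(4,255,255),(250,170,285,200)),.143)
show("oil",t,blobs(t,(0,0,0),(180,255,50),(280,180,310,205)),.133)
show("yel",t,blobs(t,(20,180,150),(32,255,255),(255,180,290,215)),.040)
show("grey",t,blobs(t,(90,0,60),(130,130,200),(260,205,290,235)),.142)
E
```

```text
mat [124, 188, 49, 97, 3746] [148.0, 240.1] [0.492  0.3162] [44.2 95.7] 3.8 [[0.373, 0.38], [0.647, 0.376], [0.637, 0.246], [0.364, 0.255]]
mat s [241, 298, 148, 60, 7847] [313.1, 327.3] [0.5058 0.3219] [147.2  56.7] 1.5 [[0.645, 0.378], [0.649, 0.249], [0.343, 0.258], [0.372, 0.383]]
tray [338, 190, 67, 72, 3777] [369.9, 225.6] [ 0.5277 -0.3196] [70.3 58.8] 82.9 [[0.619, -0.231], [0.639, -0.401], [0.44, -0.411], [0.421, -0.246]]
red [243, 189, 12, 13, 129] [248.5, 195.0] [0.5993 0.0228] [12. 11.] 90.0 [[0.615, 0.037], [0.615, 0.009], [0.584, 0.009], [0.584, 0.037]]
red s [259, 174, 14, 17, 186] [266.0, 181.5] [0.5995 0.0377] [16. 13.] 90.0 [[0.616, 0.01], [0.586, 0.01], [0.586, 0.068], [0.615, 0.067]]
oil [290, 188, 11, 12, 106] [294.8, 193.3] [ 0.6042 -0.0962] [11. 10.] 90.0 [[0.618, -0.084], [0.618, -0.11], [0.589, -0.109], [0.59, -0.083]]
yel [263, 189, 18, 20, 88] [272.7, 198.1] [ 0.6059 -0.0432] [19. 17.] 90.0 [[0.632, -0.016], [0.632, -0.064], [0.578, -0.063], [0.578, -0.015]]
yel [268, 192, 9, 13, 78] [272.5, 197.8] [ 0.6067 -0.0426] [12.  8.] 90.0 [[0.623, -0.03], [0.623, -0.053], [0.589, -0.052], [0.589, -0.03]]
```

View pics/t1.png

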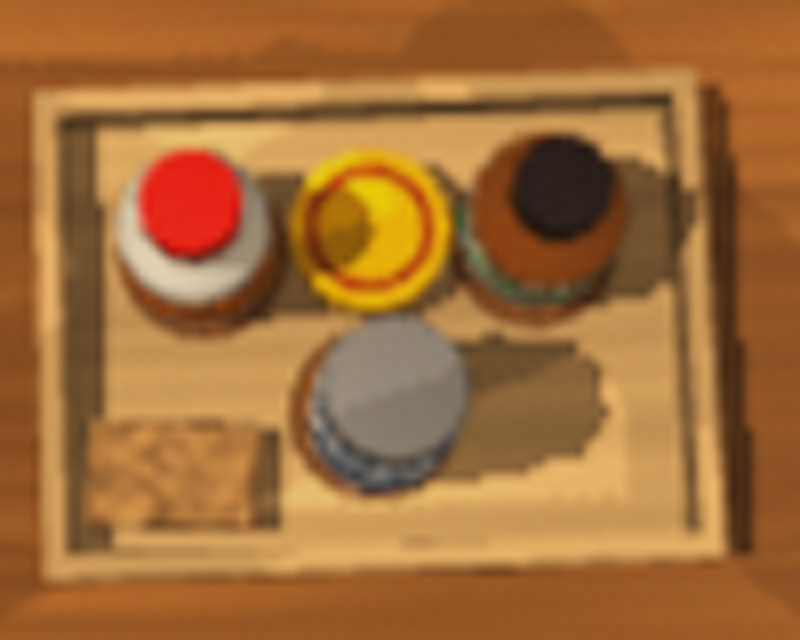

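View pics/s1.png

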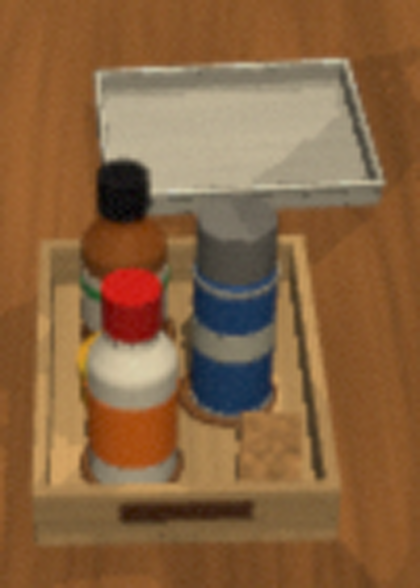

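In the crop, the cap tops are at sealer (190,202), oil (565,187) and spray (396,388), with the tin at (370,230). The crate's rim corners are at (35,93), (697,70), (727,553) and (43,580). I'll check these against the given layout.

Run:
```python
from h import *
t=cam("top"); s=cam("side")
f=lambda x,y,z:onz(t,225+x/8-.5,170+y/8-.5,z)
g=lambda x,y,z:onz(s,235+x/4.2-.5,110+y/4.2-.5,z)
C=np.array([f(*p,.04)[:2] for p in((35,93),(697,70),(727,553),(43,580))]);print("crate",C.round(4).tolist(),C.mean(0).round(4),[np.linalg.norm(C[i]-C[i-1]).round(4) for i in range(4)])
D=np.array([g(*p,.04)[:2] for p in((40,241),(303,238),(337,490),(34,490))]);print("crate s",D.round(4).tolist(),D.mean(0).round(4))
for n,p,z,q in(("seal",(190,202),.143,(132,290)),("oil",(565,187),.133,(125,176)),("spray",(396,388),.142,(236,210)),("tin",(370,230),.04,None)):
    print(n,f(*p,z).round(4), g(*q,z).round(4) if q else"")
c=C.mean(0); x=(C[0]+C[1]-C[2]-C[3])/2; x/=np.linalg.norm(x); y=np.array([-x[1],x[0]]); print(np.degrees(np.arctan2(x[1],x[0])))
for q in((30,60),(30,-60),(-30,0),(32,0)): print(q,(c+x*q[0]/1e3+y*q[1]/1e3).round(4))
```

```text
crate [[0.6559, 0.0812], [0.6622, -0.1552], [0.4914, -0.1596], [0.4839, 0.0775]] [ 0.5733 -0.039 ] [np.float64(0.1721), np.float64(0.2364), np.float64(0.1709), np.float64(0.2373)]
crate s [[0.6624, -0.1534], [0.4907, -0.1558], [0.4862, 0.0768], [0.6551, 0.0769]] [ 0.5736 -0.0389]
seal [0.5999 0.0234 0.143 ] [0.5998 0.027  0.143 ]
oil [ 0.6053 -0.097   0.133 ] [ 0.6051 -0.0943  0.133 ]
spray [ 0.5403 -0.0412  0.142 ] [ 0.5409 -0.0473  0.142 ]
tin [ 0.6055 -0.0376  0.04  ] 
1.3600139838240142
(30, 60) [0.6019 0.0217]
(30, -60) [ 0.6048 -0.0983]
(-30, 0) [ 0.5434 -0.0397]
(32, 0) [ 0.6053 -0.0383]
```

The positions agree with the layout, so the crate is at (0.573,-0.039). The sealer is at (0.600,0.023), oil at (0.605,-0.097), spray at (0.541,-0.041) and tin at (0.6055,-0.038). At yaw 0 the tool's x is world x, its y is down and its z is world y. I'll square up the tool and head for the sealer.

>>> step_arm --pt "0 0 0 0 5.95 0 1" --pt "0 0 0 0 5.95 0 1" --pt "0 0 0 0 5.95 0 1" --pt "0 0 0 0 5.9 0 1" --pt "0.01 0 0.02 0 0 0 1" --pt "0.018 0 0.034 0 0 0 1" --pt "0.018 0 0.034 0 0 0 1" --pt "0.018 0 0.034 0 0 0 1" --pt "0.018 0 0.034 0 0 0 1" --pt "0.018 0 0.034 0 0 0 1" --grip_force 40

```text
t: 1.13
tcp_pos: [0.3556, -0.3833, 0.2279]
orientation: [-89.9, 0.2, -2.1]
wrist_force: [1.2, -0.5, 0.6]
width: 0.0849
```

>>> step_arm --pt "0.02 0 0.034 0 -2 0 1" --pt "0.02 0 0.034 0 0 0 1" --pt "0.02 0 0.034 0 0 0 1" --pt "0.02 0 0.034 0 0 0 1" --pt "0.02 0 0.034 0 0 0 1" --pt "0.02 0 0.034 0 0 0 1" --pt "0.02 0 0.034 0 0 0 1" --pt "0.02 0 0.034 0 0 0 1" --pt "0.02 0 0.034 0 0 0 1" --pt "0.02 0 0.034 0 0 0 1"

```text
t: 1.97
tcp_pos: [0.5623, -0.0249, 0.2313]
orientation: [-89.9, -0.2, 0.1]
wrist_force: [1.1, -1.0, -0.2]
width: 0.0855
```

>>> step_arm --pt "0.019 0 0.024 0 0 0 1" --pt "0.012 0 0.016 0 0 0 1" --pt "0.007 0 0.008 0 0 0 1" --pt "0 0.02 0 0 0 0 1" --pt "0 0.02 0 0 0 0 1" --pt "0 0.015 0 0 0 0 1" --pt "0 0 0 0 0 0 1" --pt "0 0 0 0 0 0 1" --pt "0 0 0 0 0 0 1" --pt "0 0 0 0 0 0 1"

```text
t: 2.8
tcp_pos: [0.6061, 0.0325, 0.176]
orientation: [-89.9, -0.4, 0.6]
wrist_force: [-0.2, -0.5, -0.4]
width: 0.0852
```

Run:
```python
from h import *
s=cam("side","pics/s2.png",(215,60,335,200),4.2); o=telemetry.get_obs();print(o["tcp_pos"],o["orientation"],proj(s,o["tcp_pos"]))
```

```text
[0.60624108 0.03257529 0.17624828] [-89.88984239  -0.45996962   0.59575323] [262.8539031 168.4096996]
```

View pics/s2.png

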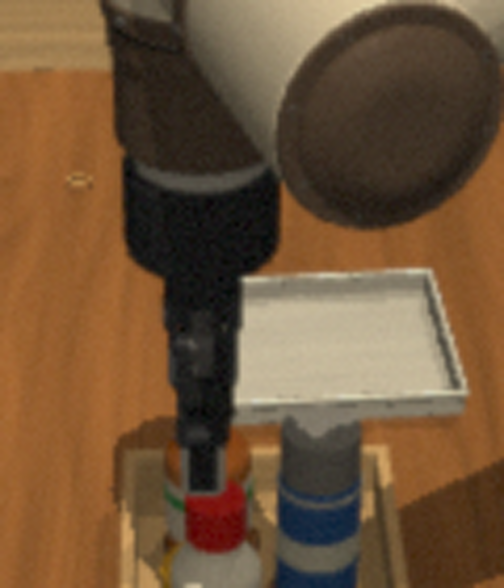

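The fingertips (203,470 in the crop) sit about 3 px left of the cap, which is +x by about 6 mm and matches the measured 0.606 against 0.600. I'll correct that, go down and close.

>>> step_arm --pt "-0.006 0 -0.0095 0 0 0 1" --pt "0 0 0 0 0 0 1" --pt "0 0.012 0 0 0 0 1" --pt "0 0.018 0 0 0 0 1" --pt "0 0.016 0 0 0 0 1" --pt "0 0.01 0 0 0 0 1" --pt "0 0.005 0 0 0 0 1" --pt "0 0 0 0 0 0 1" --pt "0 0 0 0 0 0 1" --pt "0 0 0 0 0 0 1"

```text
t: 3.68
tcp_pos: [0.6042, 0.0207, 0.1216]
orientation: [-89.7, -1.4, 0.5]
wrist_force: [0.6, -1.0, -0.4]
width: 0.0854
```

>>> step_arm --pt "-0.003 0.004 0.002 0 0 1.3 1" --pt "0 0.004 0 0 0 0 1" --pt "0 0 0 0 0 0 1" --pt "0 0 0 0 0 0 0.4" --pt "0 0 0 0 0 0 0.3" --pt "0 0 0 0 0 0 0.2" --pt "0 0 0 0 0 0 0.2" --pt "0 0 0 0 0 0 0.2" --pt "0 0 0 0 0 0 0.2" --pt "0 0 0 0 0 0 0.2"

```text
t: 4.52
tcp_pos: [0.6029, 0.0235, 0.1157]
orientation: [-89.7, -0.3, 0.5]
wrist_force: [0.8, -0.4, 0.5]
width: 0.0327
```

>>> step_arm --pt "0 -0.005 0 0 0 0 0.2" --pt "0 -0.01 0 0 0 0 0.2" --pt "0 -0.015 0 0 0 0 0.2" --pt "0 -0.015 0 0 0 0 0.2" --pt "0 -0.015 0 0 0 0 0.2" --pt "0 -0.01 0 0 0 0 0.2" --pt "0 0 0.01 0 0 0 0.2" --pt "0 0 0.015 0 0 0 0.2" --pt "0 0 0.02 0 0 0 0.2" --pt "0 0 0.025 0 0 0 0.2"

```text
t: 5.35
tcp_pos: [0.5986, 0.0919, 0.1904]
orientation: [-89.7, 0.2, 0.0]
wrist_force: [-0.0, 0.4, -2.7]
width: 0.033
```

The wrist reads -2.7 N, so the bottle is held. Now over to the mat's far end, (0.594,0.315).

>>> step_arm --pt "0 0 0.03 0 0 0 0.2" --pt "0 0 0.032 0 0 0 0.2" --pt "0 0 0.032 0 0 0 0.2" --pt "0 0 0.032 0 0 0 0.2" --pt "0 0 0.03 0 0 0 0.2" --pt "0 0 0.025 0 0 0 0.2" --pt "0 0 0.018 0 0 0 0.2" --pt "0 0 0.01 0 0 0 0.2" --pt "0 0 0 0 0 0 0.2" --pt "0 0 0 0 0 0 0.2"

```text
t: 6.18
tcp_pos: [0.5912, 0.3196, 0.187]
orientation: [-89.7, 0.7, 0.3]
wrist_force: [-0.1, 0.1, -1.5]
width: 0.033
```

>>> step_arm --pt "0.002 0.01 -0.004 0 0 -0.6 0.2" --pt "0 0.015 0 0 0 0 0.2" --pt "0 0.015 0 0 0 0 0.2" --pt "0 0.012 0 0 0 0 0.2" --pt "0 0.008 0 0 0 0 0.2" --pt "0 0.005 0 0 0 0 0.2" --pt "0 0.003 0 0 0 0 0.2" --pt "0 0 0 0 0 0 0.2" --pt "0 0 0 0 0 0 0.2" --pt "0 0 0 0 0 0 0.2"

```text
t: 7.02
tcp_pos: [0.594, 0.3071, 0.1187]
orientation: [-89.8, 0.1, -0.2]
wrist_force: [0.4, 0.3, -2.2]
width: 0.033
```

>>> step_arm --pt "0 0.003 0.004 0 0 0 0.2" --pt "0 0.002 0 0 0 0 0.2" --pt "0 0.0015 0 0 0 0 0.2" --pt "0 0.001 0 0 0 0 0.2" --pt "0 0.001 0 0 0 0 0.2" --pt "0 0 0 0 0 0 0.2" --pt "0 0 0 0 0 0 0.2" --pt "0 0 0 0 0 0 0.2" --pt "0 0 0 0 0 0 0.2" --pt "0 0 0 0 0 0 0.2"

```text
t: 7.85
tcp_pos: [0.595, 0.313, 0.1118]
orientation: [-89.6, -0.1, -0.2]
wrist_force: [0.4, -0.3, -2.2]
width: 0.033
```

>>> step_arm --pt "0 0.001 0 0 0 0 0.2" --pt "0 0.001 0 0 0 0 0.2" --pt "0 0.001 0 0 0 0 0.2" --pt "0 0 0 0 0 0 0.2" --pt "0 0 0 0 0 0 0.2" --pt "0 0 0 0 0 0 0.2" --pt "0 0 0 0 0 0 0.2" --pt "0 0 0 0 0 0 0.2" --pt "0 0 0 0 0 0 0.2" --pt "0 0 0 0 0 0 0.2"

```text
t: 8.68
tcp_pos: [0.5962, 0.3132, 0.1117]
orientation: [-89.6, -0.3, -0.1]
wrist_force: [-0.7, 0.4, 0.4]
width: 0.033
```

The load has gone from -2.2 to +0.4 N, so the bottle is down. Opening and moving up.

>>> step_arm --pt "0 0 0 0 0 0 0.5" --pt "0 0 0 0 0 0 0.7" --pt "0 0 0 0 0 0 1" --pt "0 0 0 0 0 0 1" --pt "0 0 0 0 0 0 1" --pt "0 -0.01 0 0 0 0 1" --pt "0 -0.02 0 0 0 0 1" --pt "0 -0.025 0 0 0 0 1" --pt "0 -0.025 0 0 0 0 1" --pt "-0.005 -0.01 -0.01 0 0 0 1"

```text
t: 9.52
tcp_pos: [0.5903, 0.3027, 0.2027]
orientation: [-89.8, -0.1, -0.1]
wrist_force: [0.5, 0.1, 0.6]
width: 0.0853
```

>>> step_arm --pt "-0.005 0 -0.025 0 0 0 1" --pt "-0.006 0 -0.038 0 0 0 1" --pt "-0.006 0 -0.038 0 0 0 1" --pt "-0.006 0 -0.038 0 0 0 1" --pt "-0.006 0 -0.038 0 0 0 1" --pt "-0.006 0 -0.038 0 0 0 1" --pt "-0.005 0 -0.036 0 0 0 1" --pt "-0.003 0 -0.03 0 0 0 1" --pt "-0.003 0 -0.02 0 0 0 1" --pt "0 0 -0.01 0 0 0 1"

```text
t: 10.35
tcp_pos: [0.5356, -0.0232, 0.2061]
orientation: [-89.3, -0.6, 0.2]
wrist_force: [-0.2, 0.2, -0.5]
width: 0.0855
```

>>> step_arm --pt "0.006 0 -0.008 0 0 0 1" --pt "0 0 0 0 0 0 1" --pt "0 0.015 0 0 0 0 1" --pt "0 0.015 0 0 0 0 1" --pt "0 0.005 0 0 0 0 1" --pt "0 0 0 0 0 0 1" --pt "0 0 0 0 0 0 1" --pt "0 0 0 0 0 0 1" --pt "0 0 0 0 0 0 1" --pt "0 0 0 0 0 0 1"

```text
t: 11.18
tcp_pos: [0.5457, -0.0286, 0.1728]
orientation: [-89.3, -1.0, 0.3]
wrist_force: [0.3, -0.3, 1.0]
width: 0.0852
```

Run:
```python
from h import *
s=cam("side","pics/s3.png",(205,60,405,360),2); o=telemetry.get_obs();print(o["tcp_pos"],o["orientation"])
```

```text
[ 0.54580044 -0.02867988  0.17292766] [-89.25912182  -1.03476915   0.33248607]
```

View pics/s3.png

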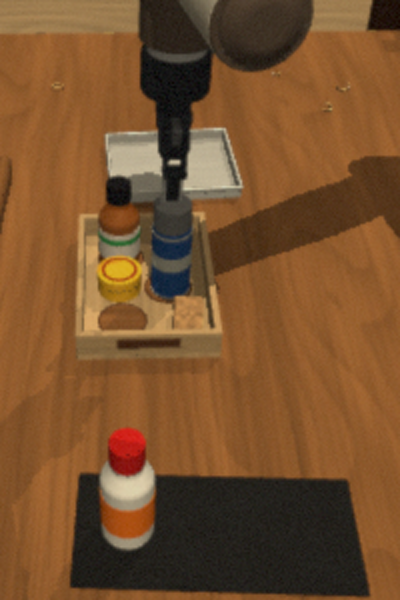

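The sealer stands upright on the mat (128,490 in the crop). The gripper is over the spray cap (173,200), and the sealer's empty stain shows at (122,318). I'll correct y by -12 mm and go down.

>>> step_arm --pt "-0.004 0 -0.012 -0.6 0 1 1" --pt "0 0 0 0 0 0 1" --pt "0 0.012 0 0 0 0 1" --pt "0 0.016 0 0 0 0 1" --pt "0 0.016 0 0 0 0 1" --pt "0 0.01 0 0 0 0 1" --pt "0 0.005 0 0 0 0 1" --pt "0 0 0 0 0 0 1" --pt "0 0 0 0 0 0 1" --pt "0 0 0 0 0 0 1"

```text
t: 12.07
tcp_pos: [0.5437, -0.0443, 0.1154]
orientation: [-89.9, -0.3, 0.2]
wrist_force: [-0.4, 0.8, 1.0]
width: 0.0855
```

>>> step_arm --pt "-0.001 0.004 0.002 0 0 0 1" --pt "0 0.003 0 0 0 0 1" --pt "0 0 0 0 0 0 1" --pt "0 0 0 0 0 0 0.6" --pt "0 0 0 0 0 0 0.5" --pt "0 0 0 0 0 0 0.4" --pt "0 0 0 0 0 0 0.4" --pt "0 0 0 0 0 0 0.4" --pt "0 0 0 0 0 0 0.4" --pt "0 0 0 0 0 0 0.4"

```text
t: 12.9
tcp_pos: [0.5444, -0.0416, 0.1106]
orientation: [-89.9, -0.7, 0.2]
wrist_force: [0.6, 0.2, -0.0]
width: 0.0461
```

>>> step_arm --pt "0 -0.005 0 0 0 0.5 0.4" --pt "0 -0.01 0 0 0 0 0.4" --pt "0 -0.015 0 0 0 0 0.4" --pt "0 -0.015 0 0 0 0 0.4" --pt "0 -0.015 0 0 0 0 0.4" --pt "0 -0.01 0 0 0 0 0.4" --pt "-0.002 0 0.01 0 0 0 0.4" --pt "-0.002 0 0.015 0 0 0 0.4" --pt "-0.002 0 0.02 0 0 0 0.4" --pt "-0.003 0 0.025 0 0 0 0.4"

```text
t: 13.73
tcp_pos: [0.5336, 0.0278, 0.1874]
orientation: [-89.9, 0.0, -0.2]
wrist_force: [-0.4, -0.6, -1.5]
width: 0.0462
```

>>> step_arm --pt "-0.004 0 0.032 0 0 0 0.4" --pt "-0.004 0 0.034 0 0 0 0.4" --pt "-0.004 0 0.036 0 0 0 0.4" --pt "-0.004 0 0.036 0 0 0 0.4" --pt "-0.004 0 0.036 0 0 0 0.4" --pt "-0.004 0 0.034 0 0 0 0.4" --pt "-0.003 0 0.03 0 0 0 0.4" --pt "-0.002 0 0.022 0 0 0 0.4" --pt "0 0 0.01 0 0 0 0.4" --pt "0 0 0 0 0 0 0.4"

```text
t: 14.57
tcp_pos: [0.4966, 0.3181, 0.1874]
orientation: [-89.8, 0.3, -0.0]
wrist_force: [-0.4, -1.0, -1.5]
width: 0.046
```

>>> step_arm --pt "0.007 0.01 -0.004 0 0 0 0.4" --pt "0 0.015 0 0 0 0 0.4" --pt "0 0.016 0 0 0 0 0.4" --pt "0 0.015 0 0 0 0 0.4" --pt "0 0.01 0 0 0 0 0.4" --pt "0 0.006 0 0 0 0 0.4" --pt "0 0.003 0 0 0 0 0.4" --pt "0 0 0 0 0 0 0.4" --pt "0 0 0 0 0 0 0.4" --pt "0 0 0 0 0 0 0.4"

```text
t: 15.4
tcp_pos: [0.506, 0.3052, 0.1076]
orientation: [-89.9, 0.3, -0.5]
wrist_force: [1.0, 0.4, -1.5]
width: 0.046
```

>>> step_arm --pt "0 0.002 0 0 0 0 0.4" --pt "0 0.001 0 0 0 0 0.4" --pt "0 0.001 0 0 0 0 0.4" --pt "0 0.001 0 0 0 0 0.4" --pt "0 0 0 0 0 0 0.4" --pt "0 0 0 0 0 0 0.4" --pt "0 0 0 0 0 0 0.4" --pt "0 0 0 0 0 0 0.4" --pt "0 0 0 0 0 0 0.4" --pt "0 0 0 0 0 0 0.4"

```text
t: 16.23
tcp_pos: [0.5069, 0.3059, 0.1067]
orientation: [-89.8, 0.1, -0.4]
wrist_force: [-0.6, -0.1, 2.0]
width: 0.046
```

Force is now +2 N, so the spray can is down. Release it and go to the oil.

>>> step_arm --pt "0 0 0 0 0 0 0.6" --pt "0 0 0 0 0 0 0.8" --pt "0 0 0 0 0 0 1" --pt "0 0 0 0 0 0 1" --pt "0 0 0 0 0 0 1" --pt "0 -0.01 0 0 0 0 1" --pt "0 -0.02 0 0 0 0 1" --pt "0 -0.025 0 0 0 0 1" --pt "0 -0.025 0 0 0 0 1" --pt "0 -0.01 -0.01 0 0 0 1"

```text
t: 17.07
tcp_pos: [0.5061, 0.2955, 0.1976]
orientation: [-90.0, 0.3, -0.4]
wrist_force: [0.6, 0.2, 0.6]
width: 0.0856
```

>>> step_arm --pt "0 0 -0.025 0 0 0 1" --pt "0.005 0 -0.04 0 0 0 1" --pt "0.01 0 -0.04 0 0 0 1" --pt "0.012 0 -0.038 0 0 0 1" --pt "0.012 0 -0.038 0 0 0 1" --pt "0.012 0 -0.038 0 0 0 1" --pt "0.012 0 -0.038 0 0 0 1" --pt "0.012 0 -0.038 0 0 0 1" --pt "0.01 0 -0.03 0 0 0 1" --pt "0.006 0 -0.02 0 0 0 1"

```text
t: 17.9
tcp_pos: [0.5961, -0.0643, 0.2032]
orientation: [-89.5, -0.2, 0.2]
wrist_force: [-0.2, -0.1, -1.1]
width: 0.0852
```

>>> step_arm --pt "0.007 0 -0.024 0 0 0 1" --pt "0.002 0 -0.006 0 0 0 1" --pt "0 0 0 0 0 0 1" --pt "0 0.015 0 0 0 0 1" --pt "0 0.015 0 0 0 0 1" --pt "0 0.005 0 0 0 0 1" --pt "0 0 0 0 0 0 1" --pt "0 0 0 0 0 0 1" --pt "0 0 0 0 0 0 1" --pt "0 0 0 0 0 0 1"

```text
t: 18.73
tcp_pos: [0.6026, -0.0998, 0.1687]
orientation: [-89.5, -0.3, -0.2]
wrist_force: [0.1, -0.5, -0.1]
width: 0.0853
```

>>> step_arm --pt "0.002 0 0.003 -0.4 0 0.3 1" --pt "0 0.01 0 0 0 0 1" --pt "0 0.015 0 0 0 0 1" --pt "0 0.015 0 0 0 0 1" --pt "0 0.01 0 0 0 0 1" --pt "0 0.008 0 0 0 0 1" --pt "0 0.004 0 0 0 0 1" --pt "0 0 0 0 0 0 1" --pt "0 0 0 0 0 0 1" --pt "0 0 0 0 0 0 1"

```text
t: 19.57
tcp_pos: [0.6077, -0.0948, 0.1053]
orientation: [-89.9, -0.3, -0.1]
wrist_force: [0.9, 0.1, -1.2]
width: 0.0855
```

>>> step_arm --pt "0 0 0 0 0 0 1" --pt "0 0.001 0 0 0 0 1" --pt "0 0 0 0 0 0 0.6" --pt "0 0 0 0 0 0 0.4" --pt "0 0 0 0 0 0 0.3" --pt "0 0 0 0 0 0 0.2" --pt "0 0 0 0 0 0 0.2" --pt "0 0 0 0 0 0 0.2" --pt "0 0 0 0 0 0 0.2" --pt "0 0 0 0 0 0 0.2"

```text
t: 20.4
tcp_pos: [0.6093, -0.0951, 0.1073]
orientation: [-89.9, -0.7, -0.1]
wrist_force: [0.1, -0.6, 0.6]
width: 0.0309
```

>>> step_arm --pt "0 -0.005 0 0 0 0.5 0.2" --pt "0 -0.01 0 0 0 0 0.2" --pt "0 -0.015 0 0 0 0 0.2" --pt "0 -0.018 0 0 0 0 0.2" --pt "0 -0.018 0 0 0 0 0.2" --pt "0 -0.01 0 0 0 0 0.2" --pt "-0.01 0 0.01 0 0 0 0.2" --pt "-0.015 0 0.015 0 0 0 0.2" --pt "-0.02 0 0.02 0 0 0 0.2" --pt "-0.023 0 0.024 0 0 0 0.2"

```text
t: 21.23
tcp_pos: [0.5415, -0.0269, 0.1887]
orientation: [-89.9, 0.1, -0.5]
wrist_force: [0.8, 1.0, -2.2]
width: 0.0306
```

>>> step_arm --pt "-0.026 0 0.026 0 0 0 0.2" --pt "-0.026 0 0.026 0 0 0 0.2" --pt "-0.025 0 0.03 0 0 0 0.2" --pt "-0.022 0 0.032 0 0 0 0.2" --pt "-0.012 0 0.034 0 0 0 0.2" --pt "0 0 0.034 0 0 0 0.2" --pt "0 0 0.034 0 0 0 0.2" --pt "0 0 0.03 0 0 0 0.2" --pt "0 0 0.022 0 0 0 0.2" --pt "0 0 0.012 0 0 0 0.2"

```text
t: 22.07
tcp_pos: [0.4206, 0.2658, 0.1975]
orientation: [-89.5, -0.1, -0.5]
wrist_force: [-0.9, -0.9, -1.2]
width: 0.0308
```

>>> step_arm --pt "0 0 0.025 0 0 0 0.2" --pt "0 0 0.015 0 0 0 0.2" --pt "0 0.01 0 0 0 0 0.2" --pt "0 0.018 0 0 0 0 0.2" --pt "0 0.02 0 0 0 0 0.2" --pt "0 0.018 0 0 0 0 0.2" --pt "0 0.01 0 0 0 0 0.2" --pt "0 0.006 0 0 0 0 0.2" --pt "0 0 0 0 0 0 0.2" --pt "0 0 0 0 0 0 0.2"

```text
t: 22.9
tcp_pos: [0.4202, 0.305, 0.1129]
orientation: [-89.7, 0.1, -0.6]
wrist_force: [-0.0, -0.4, -1.1]
width: 0.0309
```

>>> step_arm --pt "0 0.003 0.003 0 0 0 0.2" --pt "0 0.003 0 0 0 0 0.2" --pt "0 0.001 0 0 0 0 0.2" --pt "0 0.001 0 0 0 0 0.2" --pt "0 0.001 0 0 0 0 0.2" --pt "0 0.001 0 0 0 0 0.2" --pt "0 0 0 0 0 0 0.2" --pt "0 0 0 0 0 0 0.2" --pt "0 0 0 0 0 0 0.2" --pt "0 0 0 0 0 0 0.2"

```text
t: 23.73
tcp_pos: [0.4218, 0.3094, 0.1054]
orientation: [-89.4, -0.2, -0.6]
wrist_force: [-0.7, 0.4, -2.1]
width: 0.0307
```

>>> step_arm --pt "0 0.001 0 0 0 0 0.2" --pt "0 0.001 0 0 0 0 0.2" --pt "0 0.001 0 0 0 0 0.2" --pt "0 0.001 0 0 0 0 0.2" --pt "0 0 0 0 0 0 0.2" --pt "0 0 0 0 0 0 0.2" --pt "0 0 0 0 0 0 0.2" --pt "0 0 0 0 0 0 0.2" --pt "0 0 0 0 0 0 0.2" --pt "0 0 0 0 0 0 0.2"

```text
t: 24.57
tcp_pos: [0.4226, 0.31, 0.1032]
orientation: [-89.3, -0.3, -0.5]
wrist_force: [0.1, -0.9, -0.6]
width: 0.0307
```

>>> step_arm --pt "0 0.001 0 0 0 0 0.2" --pt "0 0.001 0 0 0 0 0.2" --pt "0 0 0 0 0 0 0.5" --pt "0 0 0 0 0 0 0.7" --pt "0 0 0 0 0 0 1" --pt "0 0 0 0 0 0 1" --pt "0 0 0 0 0 0 1" --pt "0 -0.015 0 0 0 0 1" --pt "0 -0.025 0 0 0 0 1" --pt "0 -0.025 0 0 0 0 1"

```text
t: 25.4
tcp_pos: [0.4209, 0.3072, 0.1646]
orientation: [-89.9, 0.1, -0.5]
wrist_force: [0.8, -0.0, -0.0]
width: 0.0855
```

>>> step_arm --pt "0 -0.02 -0.01 0 0 0 1" --pt "0.01 0 -0.03 0 0 0 1" --pt "0.02 0 -0.034 0 0 0 1" --pt "0.021 0 -0.034 0 0 0 1" --pt "0.021 0 -0.034 0 0 0 1" --pt "0.021 0 -0.034 0 0 0 1" --pt "0.021 0 -0.034 0 0 0 1" --pt "0.021 0 -0.034 0 0 0 1" --pt "0.02 0 -0.032 0 0 0 1" --pt "0.015 0 -0.025 0 0 0 1"

```text
t: 26.23
tcp_pos: [0.5987, 0.0014, 0.1917]
orientation: [-89.2, -0.8, 0.4]
wrist_force: [1.2, 1.3, -0.5]
width: 0.086
```

Run:
```python
from h import *
s=cam("side","pics/s4.png",(205,60,405,360),2); o=telemetry.get_obs();print(o["tcp_pos"],o["orientation"])
hs=lambda x,y,z:onz(s,205+x/2-.25,60+y/2-.25,z).round(4)
np.save("s4pose.npy",s["pose"])
```

```text
[ 0.60073447 -0.00200759  0.19135052] [-89.24755471  -0.84604157   0.21992785]
```

View pics/s4.png

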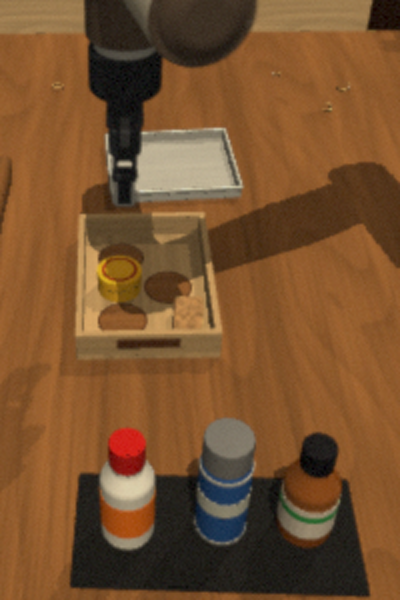

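All three containers stand on the mat, with caps at (127,450), (228,448) and (318,455). The floor stains are at (123,320), (121,256) and (168,288), and the tin's lid is at (120,267). Next I'll check the stains and the tin, and place the gripper above the tin.

>>> step_arm --pt "0.004 0 -0.025 -0.6 0 0.8 1" --pt "0.001 0 -0.01 0 0 0 1" --pt "0 0.02 0 0 0 0 1" --pt "0 0.025 0 0 0 0 1" --pt "0 0.025 0 0 0 0 1" --pt "0 0.02 0 0 0 0 1" --pt "0 0.01 0 0 0 0 1" --pt "0 0 0 0 0 0 1" --pt "0 0 0 0 0 0 1" --pt "0 0 0 0 0 0 1"

```text
t: 27.12
tcp_pos: [0.6087, -0.0415, 0.0878]
orientation: [-89.8, -0.3, -0.2]
wrist_force: [0.2, -1.0, 0.5]
width: 0.0854
```

Run:
```python
from h import *
s=optics.read_camera("side");t=optics.read_camera("top")
for n,x,y,z in(("seal",123,320,.008),("oil",121,256,.008),("spray",168,288,.008),("tin",120,267,.04)):
    print(n,onz(s,205+x/2-.25,60+y/2-.25,z).round(4))
print(telemetry.get_obs()["tcp_pos"])
```

```text
seal [0.6003 0.0221 0.008 ]
oil [ 0.604  -0.1021  0.008 ]
spray [ 0.5425 -0.0373  0.008 ]
tin [ 0.6043 -0.0419  0.04  ]
[ 0.6092668  -0.04147463  0.08849745]
```

The stains and tin agree with the first measurement to within 5 mm. Down around the tin.

>>> step_arm --pt "-0.004 0.005 0.0015 0 0 0 1" --pt "0 0.015 0 0 0 0 1" --pt "0 0.015 0 0 0 0 1" --pt "0 0.013 0 0 0 0 1" --pt "0 0.01 0 0 0 0 1" --pt "0 0.006 0 0 0 0 1" --pt "0 0.003 0 0 0 0 1" --pt "0 0 0 0 0 0 1" --pt "0 0 0 0 0 0 1" --pt "0 0 0 0 0 0 1"

```text
t: 28.05
tcp_pos: [0.6103, -0.0378, 0.0264]
orientation: [-89.7, -1.4, -0.1]
wrist_force: [0.2, -0.2, 0.1]
width: 0.0853
```

>>> step_arm --pt "-0.005 0.004 0 0 0 1.3 1" --pt "0 0.005 0 0 0 0 1" --pt "0 0.003 0 0 0 0 1" --pt "0 0 0 0 0 0 1" --pt "0 0 0 0 0 0 0.8" --pt "0 0 0 0 0 0 0.7" --pt "0 0 0 0 0 0 0.6" --pt "0 0 0 0 0 0 0.5" --pt "0 0 0 0 0 0 0.5" --pt "0 0 0 0 0 0 0.5"

```text
t: 28.88
tcp_pos: [0.6062, -0.0375, 0.0151]
orientation: [-89.6, -0.1, -0.1]
wrist_force: [0.5, -0.2, -1.4]
width: 0.0546
```

The width is 54.6 mm on the 56 mm tin. Lift it and carry it to the steel tray.

>>> step_arm --pt "0 -0.005 0 0 0 0 0.5" --pt "0 -0.015 0 0 0 0 0.5" --pt "0 -0.02 0 0 0 0 0.5" --pt "0 -0.02 0 0 0 0 0.5" --pt "0 -0.02 0 0 0 0 0.5" --pt "-0.003 -0.01 -0.01 0 0 0 0.5" --pt "-0.006 0 -0.02 0 0 0 0.5" --pt "-0.008 0 -0.028 0 0 0 0.5" --pt "-0.009 0 -0.032 0 0 0 0.5" --pt "-0.009 0 -0.034 0 0 0 0.5"

```text
t: 29.72
tcp_pos: [0.5699, -0.1626, 0.1092]
orientation: [-89.6, -0.1, 0.5]
wrist_force: [-0.3, -0.2, -0.8]
width: 0.0548
```

>>> step_arm --pt "-0.009 0 -0.034 0 0 0 0.5" --pt "-0.009 0 -0.034 0 0 0 0.5" --pt "-0.009 0 -0.032 0 0 0 0.5" --pt "-0.006 0 -0.025 0 0 0 0.5" --pt "-0.004 0 -0.016 0 0 0 0.5" --pt "-0.002 0 -0.008 0 0 0 0.5" --pt "0 0 0 0 0 0 0.5" --pt "0 0 0 0 0 0 0.5" --pt "0 0 0 0 0 0 0.5" --pt "0 0 0 0 0 0 0.5"

```text
t: 30.55
tcp_pos: [0.5209, -0.3262, 0.1064]
orientation: [-89.5, 0.2, -0.1]
wrist_force: [-0.1, -0.4, -0.5]
width: 0.0548
```

>>> step_arm --pt "0.006 0.01 0.004 0 0 0 0.5" --pt "0 0.015 0 0 0 0 0.5" --pt "0 0.016 0 0 0 0 0.5" --pt "0 0.016 0 0 0 0 0.5" --pt "0 0.012 0 0 0 0 0.5" --pt "0 0.008 0 0 0 0 0.5" --pt "0 0.005 0 0 0 0 0.5" --pt "0 0 0 0 0 0 0.5" --pt "0 0 0 0 0 0 0.5" --pt "0 0 0 0 0 0 0.5"

```text
t: 31.38
tcp_pos: [0.5343, -0.3111, 0.0188]
orientation: [-89.5, 0.0, 0.8]
wrist_force: [-0.5, 0.4, -0.2]
width: 0.0545
```

Run:
```python
from h import *
s=cam("side","pics/s5.png",(245,60,345,170),5); o=telemetry.get_obs();print(o["tcp_pos"],o["orientation"])
```

```text
[ 0.53447658 -0.31121376  0.01905713] [-8.95146179e+01  1.80324243e-02  7.95885716e-01]
```

View pics/s5.png

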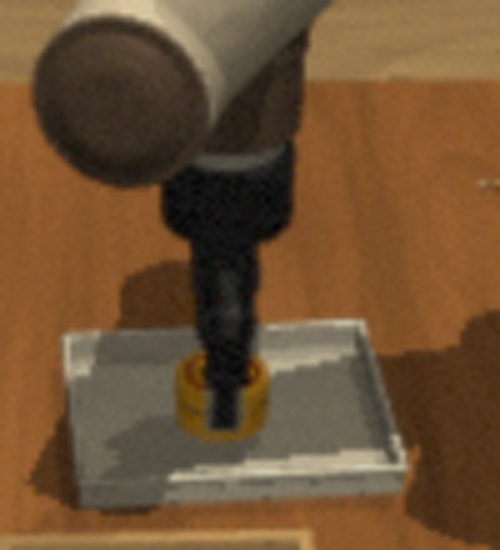

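The tin is level, centred over the tray at about (222,395). Next I'll shift y by -7 mm, then lower the last 9 mm slowly.

>>> step_arm --pt "0 0 -0.007 0 0 0 0.5" --pt "0 0.003 0 0 0 0 0.5" --pt "0 0.002 0 0 0 0 0.5" --pt "0 0.001 0 0 0 0 0.5" --pt "0 0.001 0 0 0 0 0.5" --pt "0 0.001 0 0 0 0 0.5" --pt "0 0 0 0 0 0 0.5" --pt "0 0 0 0 0 0 0.5" --pt "0 0 0 0 0 0 0.5" --pt "0 0 0 0 0 0 0.5"

```text
t: 32.27
tcp_pos: [0.5359, -0.3202, 0.013]
orientation: [-89.6, -0.3, 0.7]
wrist_force: [-0.2, -0.5, -0.9]
width: 0.0546
```

>>> step_arm --pt "0 0.001 0 0 0 0 0.5" --pt "0 0.001 0 0 0 0 0.5" --pt "0 0.001 0 0 0 0 0.5" --pt "0 0.001 0 0 0 0 0.5" --pt "0 0 0 0 0 0 0.5" --pt "0 0 0 0 0 0 0.5" --pt "0 0 0 0 0 0 0.5" --pt "0 0 0 0 0 0 0.5" --pt "0 0 0 0 0 0 0.5" --pt "0 0 0 0 0 0 0.5"

```text
t: 33.1
tcp_pos: [0.5365, -0.3201, 0.0101]
orientation: [-89.7, -0.3, 0.8]
wrist_force: [0.7, 0.5, -0.2]
width: 0.0548
```

>>> step_arm --pt "0 0.001 0 0 0 0 0.5" --pt "0 0 0 0 0 0 0.6" --pt "0 0 0 0 0 0 0.7" --pt "0 0 0 0 0 0 0.85" --pt "0 0 0 0 0 0 1" --pt "0 0 0 0 0 0 1" --pt "0 0 0 0 0 0 1" --pt "0 -0.015 0 0 0 0 1" --pt "0 -0.025 0 0 0 0 1" --pt "0 -0.03 0 0 0 0 1"

```text
t: 33.93
tcp_pos: [0.5315, -0.3189, 0.0737]
orientation: [-89.3, 0.5, 0.7]
wrist_force: [0.2, -0.3, -0.4]
width: 0.0855
```

>>> step_arm --pt "0 -0.035 0 0 0 0 1" --pt "0 -0.035 0 0 0 0 1" --pt "0 -0.03 0.01 0 0 0 1" --pt "-0.003 -0.015 0.025 0 0 0 1" --pt "-0.007 0 0.037 0 0 0 1" --pt "-0.008 0 0.038 0 0 0 1" --pt "-0.008 0 0.038 0 0 0 1" --pt "-0.008 0 0.038 0 0 0 1" --pt "-0.008 0 0.038 0 0 0 1" --pt "-0.008 0 0.038 0 0 0 1"

```text
t: 34.77
tcp_pos: [0.4823, -0.0573, 0.2037]
orientation: [-89.6, -0.4, -0.0]
wrist_force: [1.2, 1.3, 0.5]
width: 0.0856
```

Run:
```python
from h import *
t=optics.read_camera("top");s=cam("side","pics/s6.png",(205,100,405,380),2); o=telemetry.get_obs();print(o["tcp_pos"],o["orientation"])
for n,r,lo,hi,bx in(("yt",t,(20,150,100),(32,255,255),(335,185,410,270)),("ys",s,(18,150,90),(32,255,255),(250,115,335,165))):
    for st,ce,ra in blobs(r,lo,hi,bx): print(n,st,ce,onz(r,st[0]+st[2]/2-.5,st[1]+st[3]/2-.5,.03).round(3))
```

```text
[ 0.48205317 -0.05465225  0.20402811] [-89.57983823  -0.43038991   0.40814078]
yt [363, 213, 20, 18, 64] [374.8, 219.1] [ 0.538 -0.324  0.03 ]
yt [368, 216, 11, 11, 71] [374.0, 220.2] [ 0.54  -0.325  0.03 ]
ys [279, 131, 18, 18, 235] [287.9, 140.0] [ 0.539 -0.303  0.03 ]
```

View pics/s6.png

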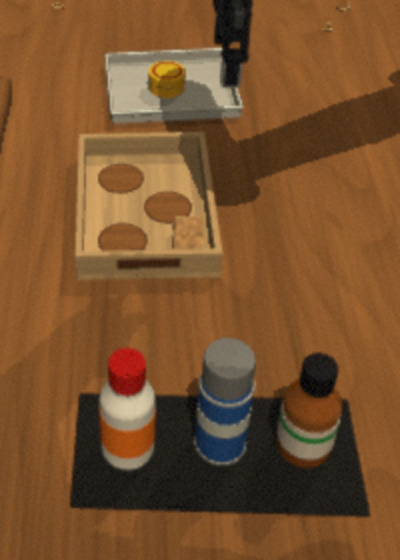

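The tin lies flat, lid up, in the steel tray at (167,78), and the containers are still standing on the mat. Next I'll fetch the oil from (0.4225,0.310).

>>> step_arm --pt "-0.007 0 0.038 0 0 0 1" --pt "-0.007 0 0.038 0 0 0 1" --pt "-0.007 0 0.038 0 0 0 1" --pt "-0.007 0 0.038 0 0 0 1" --pt "-0.007 0 0.038 0 0 0 1" --pt "-0.007 0 0.038 0 0 0 1" --pt "-0.007 0 0.038 0 0 0 1" --pt "-0.005 0 0.032 0 0 0 1" --pt "-0.002 0 0.02 0 0 0 1" --pt "0 0 0.01 0 0 0 1"

```text
t: 35.7
tcp_pos: [0.4238, 0.2826, 0.2075]
orientation: [-89.5, -0.7, -0.0]
wrist_force: [0.1, -0.1, -0.4]
width: 0.0855
```

>>> step_arm --pt "0 0 0 0 0 0 1" --pt "0 0 0 0 0 0 1" --pt "0 0 0 0 0 0 1" --pt "0 0.01 0 0 0 0 1" --pt "0 0.015 0 0 0 0 1" --pt "0 0.005 0 0 0 0 1" --pt "0 0 0 0 0 0 1" --pt "0 0 0 0 0 0 1" --pt "0 0 0 0 0 0 1" --pt "0 0 0 0 0 0 1"

```text
t: 36.53
tcp_pos: [0.4261, 0.2759, 0.1749]
orientation: [-89.6, -0.6, -0.5]
wrist_force: [0.7, 0.9, -0.8]
width: 0.0857
```

>>> step_arm --pt "-0.002 0 0.018 0 0 0.5 1" --pt "-0.002 0 0.014 0 0 0 1" --pt "0 0 0.003 0 0 0 1" --pt "0 0.012 0 0 0 0 1" --pt "0 0.015 0 0 0 0 1" --pt "0 0.01 0 0 0 0 1" --pt "0 0 0 0 0 0 1" --pt "0 0 0 0 0 0 1" --pt "0 0 0 0 0 0 1" --pt "0 0 0 0 0 0 1"

```text
t: 37.37
tcp_pos: [0.4239, 0.3159, 0.1418]
orientation: [-89.2, -0.5, -0.3]
wrist_force: [-0.1, -0.5, 0.8]
width: 0.0853
```

>>> step_arm --pt "-0.001 0.008 -0.005 -0.6 0 0.4 1" --pt "0 0.012 0 0 0 0 1" --pt "0 0.01 0 0 0 0 1" --pt "0 0.006 0 0 0 0 1" --pt "0 0.002 0 0 0 0 1" --pt "0 0 0 0 0 0 1" --pt "0 0 0 0 0 0 1" --pt "0 0 0 0 0 0 1" --pt "0 0 0 0 0 0 1" --pt "0 0 0 0 0 0 1"

```text
t: 38.2
tcp_pos: [0.4243, 0.3113, 0.1039]
orientation: [-89.7, -0.3, -0.3]
wrist_force: [1.2, -0.2, -0.3]
width: 0.0856
```

>>> step_arm --pt "0 0.001 0 0 0 0 0.8" --pt "0 0 0 0 0 0 0.5" --pt "0 0 0 0 0 0 0.3" --pt "0 0 0 0 0 0 0.2" --pt "0 0 0 0 0 0 0.2" --pt "0 0 0 0 0 0 0.2" --pt "0 0 0 0 0 0 0.2" --pt "0 -0.005 0 0 0 0 0.2" --pt "0 -0.01 0 0 0 0 0.2" --pt "0 -0.015 0 0 0 0 0.2"

```text
t: 39.03
tcp_pos: [0.4221, 0.3089, 0.1313]
orientation: [-90.0, 0.1, -0.4]
wrist_force: [0.1, 0.9, -2.6]
width: 0.0305
```

>>> step_arm --pt "0 -0.02 0 0 0 0 0.2" --pt "0 -0.02 0 0 0 0 0.2" --pt "0 -0.018 0 0 0 0 0.2" --pt "0 -0.008 -0.01 0 0 0 0.2" --pt "0 0 -0.02 0 0 0 0.2" --pt "0 0 -0.03 0 0 0 0.2" --pt "0 0 -0.034 0 0 0 0.2" --pt "0.005 0 -0.034 0 0 0 0.2" --pt "0.015 0 -0.034 0 0 0 0.2" --pt "0.02 0 -0.034 0 0 0 0.2"

```text
t: 39.87
tcp_pos: [0.4575, 0.1083, 0.2054]
orientation: [-89.6, -0.1, 0.3]
wrist_force: [0.6, 1.2, -2.6]
width: 0.0304
```

>>> step_arm --pt "0.023 0 -0.033 0 0 0 0.2" --pt "0.024 0 -0.033 0 0 0 0.2" --pt "0.024 0 -0.033 0 0 0 0.2" --pt "0.024 0 -0.031 0 0 0 0.2" --pt "0.02 0 -0.026 0 0 0 0.2" --pt "0.014 0 -0.018 0 0 0 0.2" --pt "0.008 0 -0.01 0 0 0 0.2" --pt "0 0 0 0 0 0 0.2" --pt "0 0 0 0 0 0 0.2" --pt "0 0 0 0 0 0 0.2"

```text
t: 40.7
tcp_pos: [0.5923, -0.0971, 0.2013]
orientation: [-89.5, 0.5, -0.5]
wrist_force: [-0.0, 0.0, -2.6]
width: 0.0307
```

>>> step_arm --pt "0.012 0 0 -0.4 0 -0.5 0.2" --pt "0.005 0 0 0 0 0 0.2" --pt "0 0.01 0 0 0 0 0.2" --pt "0 0.016 0 0 0 0 0.2" --pt "0 0.018 0 0 0 0 0.2" --pt "0 0.015 0 0 0 0 0.2" --pt "0 0.008 0 0 0 0 0.2" --pt "0 0 0 0 0 0 0.2" --pt "0 0 0 0 0 0 0.2" --pt "0 0 0 0 0 0 0.2"

```text
t: 41.53
tcp_pos: [0.6099, -0.0904, 0.131]
orientation: [-89.9, -0.1, 0.1]
wrist_force: [-0.4, 0.5, -1.4]
width: 0.0307
```

>>> step_arm --pt "0 0.005 -0.007 0 0 0 0.2" --pt "0 0.007 0 0 0 0 0.2" --pt "0 0.005 0 0 0 0 0.2" --pt "0 0.003 0 0 0 0 0.2" --pt "0 0 0 0 0 0 0.2" --pt "0 0 0 0 0 0 0.2" --pt "0 0 0 0 0 0 0.2" --pt "0 0 0 0 0 0 0.2" --pt "0 0 0 0 0 0 0.2" --pt "0 0 0 0 0 0 0.2"

```text
t: 42.37
tcp_pos: [0.6122, -0.0983, 0.1125]
orientation: [-89.9, -0.5, 0.1]
wrist_force: [-0.7, 0.6, -2.6]
width: 0.031
```

>>> step_arm --pt "-0.002 0.002 0.001 0 0 0.4 0.2" --pt "0 0.001 0 0 0 0 0.2" --pt "0 0.001 0 0 0 0 0.2" --pt "0 0.001 0 0 0 0 0.2" --pt "0 0.001 0 0 0 0 0.2" --pt "0 0 0 0 0 0 0.2" --pt "0 0 0 0 0 0 0.2" --pt "0 0 0 0 0 0 0.2" --pt "0 0 0 0 0 0 0.2" --pt "0 0 0 0 0 0 0.2"

```text
t: 43.2
tcp_pos: [0.6113, -0.0971, 0.108]
orientation: [-89.9, -0.3, 0.2]
wrist_force: [-0.2, -0.4, -0.4]
width: 0.0305
```

>>> step_arm --pt "0 0.001 0 0 0 0 0.2" --pt "0 0.001 0 0 0 0 0.2" --pt "0 0 0 0 0 0 0.5" --pt "0 0 0 0 0 0 0.7" --pt "0 0 0 0 0 0 1" --pt "0 0 0 0 0 0 1" --pt "0 0 0 0 0 0 1" --pt "0 -0.015 0 0 0 0 1" --pt "0 -0.025 0 0 0 0 1" --pt "0 -0.025 0 0 0 0 1"

```text
t: 44.03
tcp_pos: [0.6079, -0.0973, 0.167]
orientation: [-89.9, 0.4, 0.1]
wrist_force: [0.5, 1.2, 1.6]
width: 0.0855
```

>>> step_arm --pt "0 -0.025 0.01 0 0 0 1" --pt "-0.005 0 0.025 0 0 0 1" --pt "-0.01 0 0.038 0 0 0 1" --pt "-0.01 0 0.038 0 0 0 1" --pt "-0.01 0 0.038 0 0 0 1" --pt "-0.01 0 0.038 0 0 0 1" --pt "-0.01 0 0.038 0 0 0 1" --pt "-0.01 0 0.038 0 0 0 1" --pt "-0.01 0 0.038 0 0 0 1" --pt "-0.01 0 0.036 0 0 0 1"

```text
t: 44.87
tcp_pos: [0.5253, 0.2463, 0.2001]
orientation: [-89.9, -0.5, -0.6]
wrist_force: [0.1, 0.1, -0.6]
width: 0.0854
```

>>> step_arm --pt "-0.008 0 0.03 0 0 0 1" --pt "-0.006 0 0.02 0 0 0 1" --pt "-0.003 0 0.01 0 0 0 1" --pt "0 0 0 0 0 0 1" --pt "0 0 0 0 0 0 1" --pt "0 0.01 0 0 0 0 1" --pt "0 0.01 0 0 0 0 1" --pt "0 0 0 0 0 0 1" --pt "0 0 0 0 0 0 1" --pt "0 0 0 0 0 0 1"

```text
t: 45.7
tcp_pos: [0.5064, 0.3107, 0.1761]
orientation: [-90.0, -0.4, -0.4]
wrist_force: [0.4, 0.0, 0.2]
width: 0.0856
```

>>> step_arm --pt "0 0.01 -0.004 0 0 0.4 1" --pt "0 0.015 0 0 0 0 1" --pt "0 0.016 0 0 0 0 1" --pt "0 0.014 0 0 0 0 1" --pt "0 0.008 0 0 0 0 1" --pt "0 0.003 0 0 0 0 1" --pt "0 0 0 0 0 0 1" --pt "0 0 0 0 0 0 1" --pt "0 0 0 0 0 0 1" --pt "0 0 0 0 0 0 1"

```text
t: 46.53
tcp_pos: [0.5091, 0.3037, 0.1076]
orientation: [-89.8, -0.1, -0.7]
wrist_force: [0.8, 0.3, -0.4]
width: 0.0855
```

>>> step_arm --pt "-0.002 0.001 0.002 0 0 0 1" --pt "0 0 0 0 0 0 0.7" --pt "0 0 0 0 0 0 0.5" --pt "0 0 0 0 0 0 0.4" --pt "0 0 0 0 0 0 0.4" --pt "0 0 0 0 0 0 0.4" --pt "0 0 0 0 0 0 0.4" --pt "0 0 0 0 0 0 0.4" --pt "0 0 0 0 0 0 0.4" --pt "0 0 0 0 0 0 0.4"

```text
t: 47.37
tcp_pos: [0.5077, 0.3072, 0.1092]
orientation: [-89.6, -0.3, -0.6]
wrist_force: [-0.3, -0.4, 1.8]
width: 0.0461
```

>>> step_arm --pt "0 -0.005 0 0 0 0 0.4" --pt "0 -0.01 0 0 0 0 0.4" --pt "0 -0.016 0 0 0 0 0.4" --pt "0 -0.02 0 0 0 0 0.4" --pt "0 -0.02 0 0 0 0 0.4" --pt "0 -0.01 -0.01 0 0 0 0.4" --pt "0 0 -0.02 0 0 0 0.4" --pt "0.002 0 -0.03 0 0 0 0.4" --pt "0.004 0 -0.034 0 0 0 0.4" --pt "0.004 0 -0.034 0 0 0 0.4"

```text
t: 48.2
tcp_pos: [0.515, 0.1774, 0.1963]
orientation: [-89.6, -0.3, -0.1]
wrist_force: [0.2, -1.5, -0.8]
width: 0.0455
```

>>> step_arm --pt "0.004 0 -0.034 0 0 0 0.4" --pt "0.004 0 -0.034 0 0 0 0.4" --pt "0.004 0 -0.034 0 0 0 0.4" --pt "0.004 0 -0.032 0 0 0 0.4" --pt "0.003 0 -0.028 0 0 0 0.4" --pt "0.002 0 -0.02 0 0 0 0.4" --pt "0 0 -0.012 0 0 0 0.4" --pt "0 0 -0.005 0 0 0 0.4" --pt "0 0 0 0 0 0 0.4" --pt "0 0 0 0 0 0 0.4"

```text
t: 49.03
tcp_pos: [0.5285, -0.0429, 0.1979]
orientation: [-89.5, -0.2, -0.8]
wrist_force: [0.2, -0.2, -1.5]
width: 0.0461
```

>>> step_arm --pt "0.01 0 0 -0.4 -0.7 0 0.4" --pt "0.005 0 0 0 0 0 0.4" --pt "0 0.01 0 0 0 0 0.4" --pt "0 0.015 0 0 0 0 0.4" --pt "0 0.016 0 0 0 0 0.4" --pt "0 0.014 0 0 0 0 0.4" --pt "0 0.008 0 0 0 0 0.4" --pt "0 0 0 0 0 0 0.4" --pt "0 0 0 0 0 0 0.4" --pt "0 0 0 0 0 0 0.4"

```text
t: 49.87
tcp_pos: [0.5475, -0.0361, 0.1294]
orientation: [-90.0, -0.2, 0.6]
wrist_force: [-0.7, 0.1, -1.1]
width: 0.046
```

>>> step_arm --pt "-0.003 0.004 -0.006 0 0 0 0.4" --pt "0 0.005 0 0 0 0 0.4" --pt "0 0.003 0 0 0 0 0.4" --pt "0 0 0 0 0 0 0.4" --pt "0 0 0 0 0 0 0.4" --pt "0 0 0 0 0 0 0.4" --pt "0 0 0 0 0 0 0.4" --pt "0 0 0 0 0 0 0.4" --pt "0 0 0 0 0 0 0.4" --pt "0 0 0 0 0 0 0.4"

```text
t: 50.7
tcp_pos: [0.5464, -0.0426, 0.1196]
orientation: [-89.9, -0.6, 0.6]
wrist_force: [0.1, 0.4, -1.6]
width: 0.0454
```

>>> step_arm --pt "-0.001 0.002 0.001 0 0 0.5 0.4" --pt "0 0.002 0 0 0 0 0.4" --pt "0 0.001 0 0 0 0 0.4" --pt "0 0.001 0 0 0 0 0.4" --pt "0 0.001 0 0 0 0 0.4" --pt "0 0 0 0 0 0 0.4" --pt "0 0 0 0 0 0 0.4" --pt "0 0 0 0 0 0 0.4" --pt "0 0 0 0 0 0 0.4" --pt "0 0 0 0 0 0 0.4"

```text
t: 51.53
tcp_pos: [0.5464, -0.0413, 0.1132]
orientation: [-89.9, -0.2, 0.7]
wrist_force: [-0.5, 0.9, 0.5]
width: 0.0455
```

>>> step_arm --pt "0 0.001 0 0 0 0 0.4" --pt "0 0 0 0 0 0 0.6" --pt "0 0 0 0 0 0 0.8" --pt "0 0 0 0 0 0 1" --pt "0 0 0 0 0 0 1" --pt "0 0 0 0 0 0 1" --pt "0 0 0 0 0 0 1" --pt "0 -0.015 0 0 0 0 1" --pt "0 -0.025 0 0 0 0 1" --pt "0 -0.025 0 0 0 0 1"

```text
t: 52.37
tcp_pos: [0.5428, -0.0419, 0.1737]
orientation: [-90.0, 0.5, 0.7]
wrist_force: [-0.5, 1.0, -0.3]
width: 0.0858
```

>>> step_arm --pt "0 -0.025 0.01 0 0 0 1" --pt "0.003 0 0.025 0 0 0 1" --pt "0.005 0 0.036 0 0 0 1" --pt "0.006 0 0.036 0 0 0 1" --pt "0.006 0 0.036 0 0 0 1" --pt "0.006 0 0.036 0 0 0 1" --pt "0.006 0 0.036 0 0 0 1" --pt "0.006 0 0.036 0 0 0 1" --pt "0.006 0 0.034 0 0 0 1" --pt "0.004 0 0.028 0 0 0 1"

```text
t: 53.2
tcp_pos: [0.592, 0.2797, 0.2084]
orientation: [-89.9, -0.2, 0.1]
wrist_force: [0.9, 0.4, 1.1]
width: 0.0856
```

>>> step_arm --pt "0.002 0 0.015 0 0 0 1" --pt "0 0 0.005 0 0 0 1" --pt "0 0 0 0 0 0 1" --pt "0 0 0 0 0 0 1" --pt "0 0.005 0 0 0 0 1" --pt "0 0.01 0 0 0 0 1" --pt "0 0.005 0 0 0 0 1" --pt "0 0 0 0 0 0 1" --pt "0 0 0 0 0 0 1" --pt "0 0 0 0 0 0 1"

```text
t: 54.03
tcp_pos: [0.5928, 0.3003, 0.1834]
orientation: [-90.0, 0.0, 0.1]
wrist_force: [-0.9, 0.7, 0.0]
width: 0.0854
```

>>> step_arm --pt "0.002 0 0.012 0 0 0 1" --pt "0 0 0.001 0 0 0 1" --pt "0 0.01 0 0 0 0 1" --pt "0 0.014 0 0 0 0 1" --pt "0 0.016 0 0 0 0 1" --pt "0 0.014 0 0 0 0 1" --pt "0 0.006 0 0 0 0 1" --pt "0 0 0 0 0 0 1" --pt "0 0 0 0 0 0 1" --pt "0 0 0 0 0 0 1"

```text
t: 54.87
tcp_pos: [0.5961, 0.3162, 0.1206]
orientation: [-89.9, -0.2, 0.2]
wrist_force: [0.2, -0.1, 0.7]
width: 0.0855
```

>>> step_arm --pt "0 0.004 -0.003 0 0 0 1" --pt "0 0.003 0 0 0 0 1" --pt "0 0.001 0 0 0 0 1" --pt "0 0 0 0 0 0 0.7" --pt "0 0 0 0 0 0 0.4" --pt "0 0 0 0 0 0 0.3" --pt "0 0 0 0 0 0 0.2" --pt "0 0 0 0 0 0 0.2" --pt "0 0 0 0 0 0 0.2" --pt "0 0 0 0 0 0 0.2"

```text
t: 55.7
tcp_pos: [0.5978, 0.314, 0.1157]
orientation: [-89.7, -0.5, 0.2]
wrist_force: [1.1, 0.6, 0.8]
width: 0.0327
```

>>> step_arm --pt "0 -0.005 0 0 0 0 0.2" --pt "0 -0.01 0 0 0 0 0.2" --pt "0 -0.016 0 0 0 0 0.2" --pt "0 -0.02 0 0 0 0 0.2" --pt "0 -0.02 0 0 0 0 0.2" --pt "0 -0.01 -0.01 0 0 0 0.2" --pt "0 0 -0.02 0 0 0 0.2" --pt "0 0 -0.028 0 0 0 0.2" --pt "0.001 0 -0.032 0 0 0 0.2" --pt "0.001 0 -0.032 0 0 0 0.2"

```text
t: 56.53
tcp_pos: [0.5958, 0.1876, 0.1972]
orientation: [-89.8, -0.0, 0.6]
wrist_force: [0.6, -0.4, -2.0]
width: 0.0328
```

>>> step_arm --pt "0.001 0 -0.03 0 0 0 0.2" --pt "0.001 0 -0.03 0 0 0 0.2" --pt "0.001 0 -0.026 0 0 0 0.2" --pt "0.001 0 -0.022 0 0 0 0.2" --pt "0 0 -0.016 0 0 0 0.2" --pt "0 0 -0.01 0 0 0 0.2" --pt "0 0 -0.005 0 0 0 0.2" --pt "0 0 0 0 0 0 0.2" --pt "0 0 0 0 0 0 0.2" --pt "0 0 0 0 0 0 0.2"

```text
t: 57.37
tcp_pos: [0.5888, 0.0224, 0.1906]
orientation: [-90.0, 0.9, -0.4]
wrist_force: [-0.9, -0.4, -1.7]
width: 0.0325
```

>>> step_arm --pt "0.009 0 0 0 -0.3 -0.8 0.2" --pt "0.004 0 0 0 0 0 0.2" --pt "0 0.01 0 0 0 0 0.2" --pt "0 0.015 0 0 0 0 0.2" --pt "0 0.015 0 0 0 0 0.2" --pt "0 0.01 0 0 0 0 0.2" --pt "0 0.005 0 0 0 0 0.2" --pt "0 0 0 0 0 0 0.2" --pt "0 0 0 0 0 0 0.2" --pt "0 0 0 0 0 0 0.2"

```text
t: 58.2
tcp_pos: [0.6051, 0.0283, 0.1302]
orientation: [-90.0, -0.0, 0.5]
wrist_force: [0.0, 0.4, -2.7]
width: 0.0326
```

>>> step_arm --pt "-0.002 0.003 -0.005 0 0 0 0.2" --pt "0 0.003 0 0 0 0 0.2" --pt "0 0.001 0 0 0 0 0.2" --pt "0 0.001 0 0 0 0 0.2" --pt "0 0.001 0 0 0 0 0.2" --pt "0 0 0 0 0 0 0.2" --pt "0 0 0 0 0 0 0.2" --pt "0 0 0 0 0 0 0.2" --pt "0 0 0 0 0 0 0.2" --pt "0 0 0 0 0 0 0.2"

```text
t: 59.03
tcp_pos: [0.6048, 0.0229, 0.1236]
orientation: [-89.9, -0.4, 0.5]
wrist_force: [0.0, -0.4, -1.4]
width: 0.0328
```

>>> step_arm --pt "-0.001 0.001 0 0 0 0.4 0.2" --pt "0 0.001 0 0 0 0 0.2" --pt "0 0.001 0 0 0 0 0.2" --pt "0 0.001 0 0 0 0 0.2" --pt "0 0 0 0 0 0 0.2" --pt "0 0 0 0 0 0 0.2" --pt "0 0 0 0 0 0 0.2" --pt "0 0 0 0 0 0 0.2" --pt "0 0 0 0 0 0 0.2" --pt "0 0 0 0 0 0 0.2"

```text
t: 59.87
tcp_pos: [0.6041, 0.023, 0.1198]
orientation: [-89.9, 0.0, 0.5]
wrist_force: [0.4, -0.3, -1.3]
width: 0.0329
```

>>> step_arm --pt "0 0.001 0 0 0 0 0.2" --pt "0 0.001 0 0 0 0 0.2" --pt "0 0 0 0 0 0 0.2" --pt "0 0 0 0 0 0 0.2" --pt "0 0 0 0 0 0 0.2" --pt "0 0 0 0 0 0 0.2" --pt "0 0 0 0 0 0 0.2" --pt "0 0 0 0 0 0 0.2" --pt "0 0 0 0 0 0 0.2" --pt "0 0 0 0 0 0 0.2"

```text
t: 60.7
tcp_pos: [0.6052, 0.0232, 0.1197]
orientation: [-89.9, -0.2, 0.5]
wrist_force: [-0.2, 0.3, 0.3]
width: 0.0329
```

The sealer is down, with +0.3 N on the wrist. Release it, move up and clear the view.

>>> step_arm --pt "0 0 0 0 0 0 0.5" --pt "0 0 0 0 0 0 0.7" --pt "0 0 0 0 0 0 1" --pt "0 0 0 0 0 0 1" --pt "0 0 0 0 0 0 1" --pt "0 0 0 0 0 0 1" --pt "0 -0.015 0 0 0 0 1" --pt "0 -0.025 0 0 0 0 1" --pt "0 -0.03 0 0 0 0 1" --pt "0 -0.03 0 0 0 0 1"

```text
t: 61.53
tcp_pos: [0.6007, 0.0221, 0.2137]
orientation: [-90.1, 0.9, 0.5]
wrist_force: [0.4, 0.4, 0.1]
width: 0.0853
```

>>> step_arm --pt "-0.005 0 0.02 0 0 0 1" --pt "-0.01 0 0.035 0 0 0 1" --pt "-0.01 0 0.035 0 0 0 1" --pt "-0.01 0 0.035 0 0 0 1" --pt "-0.01 0 0.035 0 0 0 1" --pt "-0.01 0 0.035 0 0 0 1" --pt "-0.01 0 0.03 0 0 0 1" --pt "-0.005 0 0.02 0 0 0 1" --pt "0 0 0 0 0 0 1" --pt "0 0 0 0 0 0 1"

```text
t: 62.37
tcp_pos: [0.5309, 0.2773, 0.2251]
orientation: [-89.8, -0.3, 0.3]
wrist_force: [-1.0, -0.1, 0.4]
width: 0.0853
```

Run:
```python
from h import *
t=cam("top","pics/t9.png",(225,170,325,250),8);s=cam("side","pics/s9.png",(175,80,345,310),2.5)
o=telemetry.get_obs();print(o["t"],o["tcp_pos"],o["wrist_force"],o["dq"].round(2))
```

```text
62.4667 [0.53134082 0.2761538  0.22505546] [-0.04375916  0.00292836 -0.59550999] [-1.24 -0.25 -0.13  0.11 -0.11 -0.07]
```

View pics/t9.png

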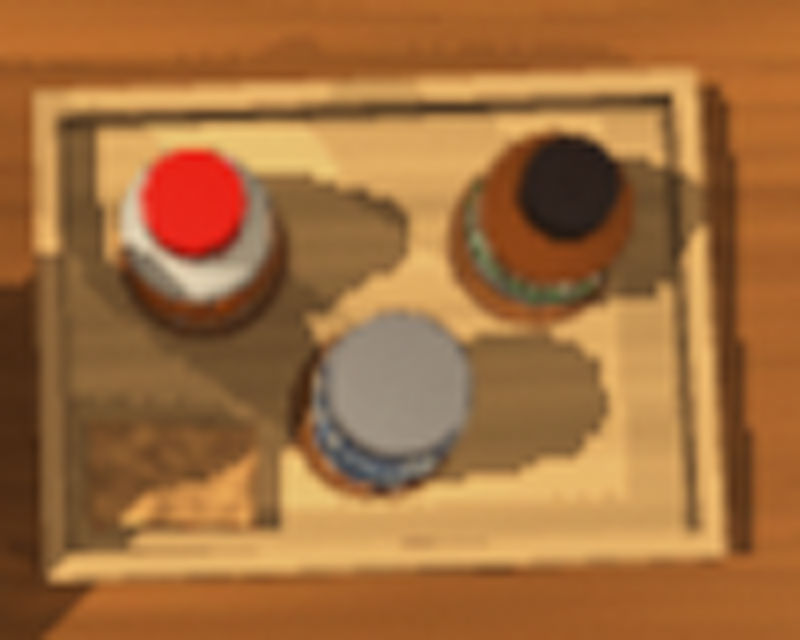

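View pics/s9.png

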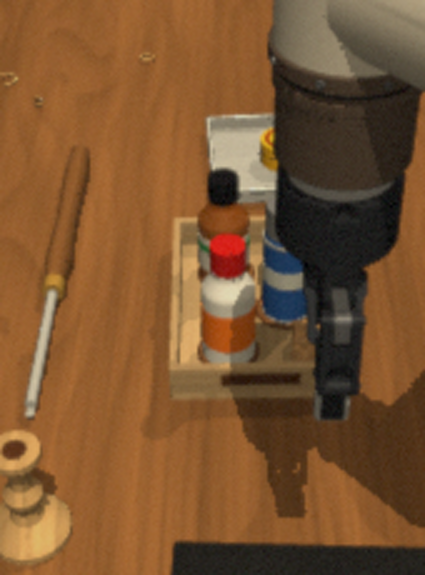

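The caps are at (194,202), (570,187) and (399,383), against (190,202), (565,187) and (396,388) at the start. That is about 2 mm off each, and all are upright. The tin is still in the tray and the gripper is clear, so I'm handing in.

```bash
python3 -c "
from cell import ctrl
print(ctrl.job_done())"
```

```text
the job is handed in; nothing more can be done
None
```

The job is finished and handed in at about 62.5 s of the 128 s; no verdict is reported. I stood the sealer, spray can and oil bottle on the mat and laid the tin lid up in the steel tray. Then I set the oil, spray and sealer back on their stains.

**Containers:** in the last top view the caps were about 2 mm from their starting places (15 mm allowed). All three looked upright and released.

**Tin:** it lay flat near the middle of the steel tray when I checked after placing it. The top view put it at about (0.54, -0.32); the side view disagreed by about 20 mm in y. That is because I read its blob on a single height plane, and either reading is well inside the limits. In the final side picture the arm partly hid it.

**Sanding block, candlestick and gouge:** the block was in its place in the final top view. I saw the candlestick and gouge upright and undisturbed in the final side view, but did not measure them.

**Gripper:** it was open and clear of everything at the end, and no check failed.

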